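# Put the marker away in the slide-top box

## Robot

A 7-joint arm with a two-finger parallel gripper is mounted at the origin on a cart in front of the work surface, level with it; the furniture and walls round the work are solid. World frame = base frame: x ahead of the robot, y to its left, z up, the work surface at z = 0. Lengths are in m, angles in rad, forces in N, time in s.
With the tool pointing down it reaches from about 0.4 to 0.875 m from the base axis. Payload 19.3 kg.
Tool frame: the origin (TCP) lies midway between the tips of the shut fingers; the grasp point (between the pads) lies 19 mm behind it; z points along the fingers, y is the line along which they close (so a half turn about z gives the same grasp; the last joint's range is limited). The gripper opens to 85 mm and grips with 20 to 120 N. Pads are 22 mm wide; open, the fingers measure 114 mm over their backs; the gripper's body (76 mm by 85 mm) begins 54 mm behind the grasp point. The pads swing forward as they close: fully open they stand 13 mm farther back than shut.
Start: joints at [-1.237, 0.521, -0.036, 1.599, 0.021, 1.021, -0.113], TCP at [0.246, 0.575, 0.231] pointing down, gripper open.
Joint ranges: [-2.91, 2.91], [-0.3, 2.13], [-1.5, 1.42], [0.17, 2.43], [-1.26, 4.41], [0.16, 1.93], [-2.52, 2.52]. Speed limits (rad/s): [1.89, 1.89, 2.39, 2.39, 3.01, 3.01, 3.01].

## Interface

Orientations are given as [roll, pitch, yaw] about the fixed x, y, z axes, in that order (R = Rz(yaw) Ry(pitch) Rx(roll)).
In Python, from workcell import bot gives the robot as it stands.
- The arm moves only by the tool move_arm, never from a script. Its argument "series" is a list of rows, each a list of 3 entries, a list of its own where there are three numbers: the shift along the tool's x, y, z in cm, then the turn, a rotation vector about the tool's x, y, z in rad, then the opening in per cent of the stroke, from 0 (shut) to 100 (fully open). A call has 1 to 20 rows; each row is the pose to reach, as a shift and turn from the pose commanded when the call began, along the tool's axes at that moment; what a row does not reach only later rows make up. A row lasts 1/12 s, in which the tool goes at most 41.7 mm and 7.16 degrees, less where a joint would pass 70% of its speed; a pose out of reach is approached as far as the arm can. A call with a gripper value outside its range is refused whole. The fingers move at their own pace and stop on an object; "squeeze" is the grip in N (left out, the last holds). Time passes only in rows, so rows that repeat a pose let the fingers close. It gives the time, the measured TCP pose, the force, the opening and the grip force at its end, in the units of the state.
- bot.observe(): the state, without advancing time (a new reading comes with each control period).
- bot.grab_frame(name): name is "scene" or "top" or "wrist"; returns (picture, depth): 420x560x3 uint8, red, green, blue; 420x560 float32, m along the optical axis (not along the pixel's ray), 0 where there is no reading.
- bot.camera_params(name): a dict with "fovy" (degrees; the focal length in pixels is half the picture's height over the tangent of half this angle, whatever the lens; pixels are square), "cx", "cy" (the principal point, pixels), "R" (3x3) and "t" (3): a world point X has camera coordinates R X + t; the wrist camera has in their place "tool_from_camera" (4x4, takes a point from camera to tool coordinates, whose origin is the TCP and whose axes are the flange's). Camera axes: x right, y down, z forward; pixel columns grow to the right and rows downward; lengths in m; the calibration is good to about 2 mm. A picture is of the moment at which its call begins: read the wrist's pose just before it. camera_params takes no time and is no camera call.
- bot.job_done(): hands the job in; it is judged then, once.
Trained networks look in the newest picture that a camera, given by its name, has taken for a name from the list of things; names that differ only in an ending like _2 or _b are one class to them, and where a whole thing is asked for, a point or a joint stands for the part that bears it (a point fixed in the world has none). Each returns a list of dicts, best first, with "conf" (0 to 1); they miss things now and then, are a little off and sometimes report something else, mostly with a low value. They report only what shows in the picture. A call takes as long as a camera call. They do not tell look-alikes from the thing itself.
- bot.find_in(camera, thing): "bbox" ([left, top, right, bottom] in pixels, round what is visible of it).
- bot.trace(camera, thing): "mask" (420x560 bool, what is visible of it) and "bbox" ([left, top, right, bottom] in pixels, round what is visible of it).
The state is a dict: "clock": time; "qpos": joint angles; "qd": joint speeds; "joint_efforts": joint torques, N m; "position": TCP position; "tool_rot": TCP orientation; "force": force on the tool from outside, world axes, zero at the start; "moment": the same for the moment, N m; "grip_width": finger opening in m; "finger_force": force on a finger pad.
Only numpy, scipy, OpenCV 4.12 (cv2) and the standard library are available. Lean on these libraries where they do the work, as an engineer would, in place of code of your own. Each camera call takes 0.05 s, during which the arm holds its last target. There are 200 camera calls.

## Task

Slide the lid of the wooden slide-top box fully open, over its end ridge, lay the marker flat inside the box, and slide the lid shut again, forcing it over the ridge until it is fully home. Let go of everything, and leave the carpenter's pencil and the cork sanding block where they are.

Things in the scene. Friction and masses are not known exactly. Their poses are not given: they have to be found in the camera images.
- pencil_box: Light-wood slide-top box screwed to the bench by small steel feet; lid in grooves along its long sides. Origin: centre of its underside, on the bench. Outer size 104 (its x) x 190 (its y) x 42 mm; inside 90 x 176 mm (centred), floor 6 mm above the bench. The lid slides out along +y over the low end wall (23 mm, end ridge on top); the -y end wall is full height. Yaw varies by 23 degrees either way.
- lid (a joint): Travel of the lid along the box's +y, m: 0 = shut (at the start), 0.166 = fully open (stop; clear inside from -88 to +80 mm along the box's y). It slides with 1 to 2 N and stays where left. A bead under it must be forced over the end ridge between about 0.011 and 0.001: some 12 N to open, 10 N to shut. Pushed shut, it first stops on the ridge 11 mm short; force it on until it stops at 0.
- lid_grip (a point): Centre of the upright cross bar on the lid, to be gripped or pushed: 50 mm along the box's x, 14 mm thick along the slide, 28 mm high; its centre is 49 mm above the bench, its top 63 mm, the lid's upper face 35 mm. It stands at the middle of the lid: with the lid shut it is 4.5 mm from the box's centre towards +y, and it moves with the lid. The lid is a darker wooden plate, 96 x 181 x 5 mm.
- marker_mid (a point): Centre of the marker (half-way up): a round blue and black marker pen 131 mm long (its own y axis, horizontal), 14 to 15 mm in diameter, 18 g, lying on the bench either right or left of the box, its length pointing roughly away from the robot. It can roll.
- carpenter_pencil: Flat carpenter's pencil, 186 x 14 x 8 mm, on the bench at the side of the box where the marker is not; its own y axis is its length. Not to be disturbed. Origin: centre of its underside.
- cork_block: Cork sanding block, 62 x 112 x 38 mm, on the bench beyond the box. Not to be disturbed. Origin: centre of its underside.
Mind the look-alikes: they are no part of the job. Of the things like the part that bears marker_mid, leave any that is green; of the rest the larger one is meant.

How it is judged:
On the way, in this order (a step that is already met when the one before it is completed fails the run):
1. the lid is slid open by at least 145 mm (value of joint lid above 0.145 m), for 0.2 s.
2. the marker lies inside the open box, let go (x of marker_mid in the frame of pencil_box between -0.045 and 0.045 m and y of marker_mid in the frame of pencil_box between -0.03 and 0.03 m and z of marker_mid in the frame of pencil_box below 0.02 m and contact force between the fingers and marker below 0.1 N), for 0.2 s.
At the end, for the whole second after the job is handed in: The marker lies flat inside the box and the lid is fully shut, past the ridge and within 3 mm of home (value of joint lid below 0.003 m and x of marker_mid in the frame of pencil_box between -0.045 and 0.045 m and y of marker_mid in the frame of pencil_box between -0.03 and 0.03 m and z of marker_mid in the frame of pencil_box below 0.02 m); the robot touches nothing.
It fails at once if the carpenter's pencil is moved by more than 25 mm (distance of carpenter_pencil from where it was at the start of the episode above 0.025 m).
It fails at once if the cork block is moved by more than 25 mm (distance of cork_block from where it was at the start of the episode above 0.025 m).
It also fails if it takes over 67 s, if anything falls off the work surface, if the arm or the gripper's body presses on something with over 40 N, if the wrist force passes 120 N, or if a joint passes its speed limit or range.

## Working session

There is one attempt and no reset: what is moved stays moved. The work goes in short steps, Python scripts to look and compute and a tool call to move; the robot and the scene stay as the last step left them, time stands still between calls to the robot, and variables do not carry over. Pictures are saved under pics/ and viewed, at most 10 in all, crops included, and the job is handed in when it is done.

Besides the shell and the picture viewer there is one more tool, called after ">>>" as a command line: name --argument value ..., lists and objects as JSON in quotes. move_arm: Moves the arm, as the interface text tells. Its arguments: {"type":"object","properties":{"series":{"type":"array"},"squeeze":{"type":"number"}},"required":["series"]}

```bash
mkdir -p pics; cat > h.py <<'E'
import numpy as np, cv2
from workcell import bot
from scipy.spatial.transform import Rotation as Ro
def cam(name,s=None):
    p=bot.camera_params(name); f=210/np.tan(np.radians(p['fovy'])/2)
    if 'R' in p: R=np.array(p['R']).T; t=-R@np.array(p['t'])
    else:
        T=np.array(p['tool_from_camera']); Rt=Ro.from_euler('xyz',s['tool_rot']).as_matrix()
        R=Rt@T[:3,:3]; t=Rt@T[:3,3]+np.array(s['position'])
    return f,p['cx'],p['cy'],R,t
def cloud(name,d,s=None):
    f,cx,cy,R,t=cam(name,s); v,u=np.mgrid[:420,:560]
    P=np.stack([(u-cx)/f*d,(v-cy)/f*d,d],-1)@R.T+t
    P[d==0]=np.nan; return P
E
python3 - <<'E'
from h import *
s=bot.observe(); print(s)
pics=[]
for n in ['scene','top']:
    im,d=bot.grab_frame(n); P=cloud(n,d); np.save(n+'.npy',P); cv2.imwrite(n+'.png',im[...,::-1]); pics.append(im)
    for th in ['pencil_box','lid','marker_mid','carpenter_pencil','cork_block']:
        for r in bot.trace(n,th)[:4]:
            m=r['mask']; q=P[m]; q=q[~np.isnan(q[:,0])]
            if len(q)<5: print(n,th,r['conf'],r['bbox'],'nodepth');continue
            rc=cv2.minAreaRect((q[:,:2]*1000).astype(np.float32))
            print(n,th,round(r['conf'],2),np.round(r['bbox']),np.round(np.median(q,0),3),'z95',round(np.percentile(q[:,2],95),3),np.round(rc[0]),np.round(rc[1]),round(rc[2],1),'rgb',im[m].mean(0).round())
cv2.imwrite('pics/a.png',cv2.resize(np.vstack(pics),(400*2,1200))[:, :, ::-1][:600])
cv2.imwrite('pics/b.png',cv2.resize(pics[1],(800,600))[:,:,::-1])
E
```

```text
{'clock': 0.0, 'qpos': array([-1.23715389,  0.52203928, -0.03633223,  1.59998418,  0.02120967,
        1.02111483, -0.11278762]), 'qd': array([ 2.64274861e-04, -6.20817462e-04,  1.12570363e-03, -2.23161084e-03,
       -3.84095575e-05, -3.45548876e-04,  2.85883918e-04]), 'joint_efforts': array([-1.33993257e-03, -9.27119994e+01,  1.97921656e+00, -3.69919538e+01,
        1.78402208e-02,  8.24769406e-03,  2.46499729e-05]), 'position': array([0.24549891, 0.57440149, 0.23071847]), 'tool_rot': array([-3.14043574e+00,  8.88071719e-05,  2.73776149e+00]), 'force': array([-0.04986493, -0.00504133,  0.65845495]), 'moment': array([ 0.00604374, -0.0458909 , -0.04239226]), 'finger_force': 0.0, 'grip_width': 0.08567973352535027}
scene pencil_box 0.67 [246. 217. 324. 271.] [ 0.529 -0.024  0.037] z95 0.047 [530.  -2.] [128. 216.] 14.5 rgb [195. 148.  88.]
scene lid 0.8 [249. 213. 322. 256.] [ 0.542 -0.014  0.037] z95 0.06 [538.   7.] [ 96. 210.] 13.9 rgb [219. 160.  85.]
scene marker_mid 0.71 [250. 166. 273. 188.] [0.682 0.258 0.014] z95 0.018 [687. 269.] [129.  14.] 79.7 rgb [ 65. 172.  81.]
scene ma
[... 1038 characters left out ...]
423 0.013] z95 0.017 [527. 420.] [131.  14.] 87.7 rgb [ 62.  92. 110.]
top marker_mid 0.54 [144. 245. 147. 283.] [0.407 0.425 0.009] z95 0.015 [404. 427.] [101.  11.] 0.8 rgb [ 71.  96. 110.]
top marker_mid 0.48 [172. 160. 220. 172.] [0.683 0.276 0.012] z95 0.017 [684. 276.] [128.  17.] 79.9 rgb [ 63. 128.  62.]
top carpenter_pencil 0.72 [357. 204. 421. 215.] [ 0.559 -0.274  0.007] z95 0.011 [ 559. -265.] [ 18. 182.] 8.4 rgb [205.  66.  57.]
top carpenter_pencil 0.19 [261. 195. 331. 239.] [ 0.537 -0.     0.035] z95 0.042 [538.  -1.] [ 86. 181.] 14.3 rgb [213. 136.  77.]
top cork_block 0.75 [301. 132. 345. 161.] [ 0.736 -0.076  0.037] z95 0.041 [743. -81.] [ 73. 121.] 6.0 rgb [192. 130.  87.]
```

View pics/b.png

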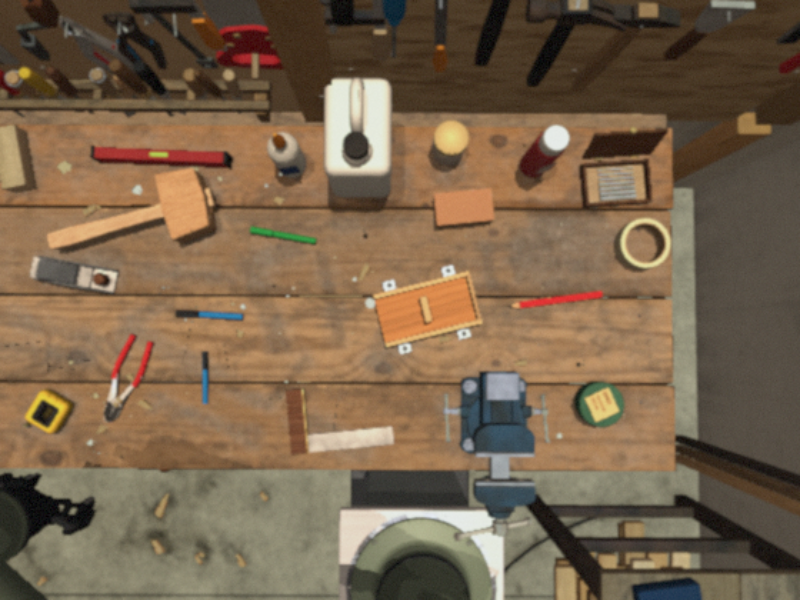

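View pics/a.png

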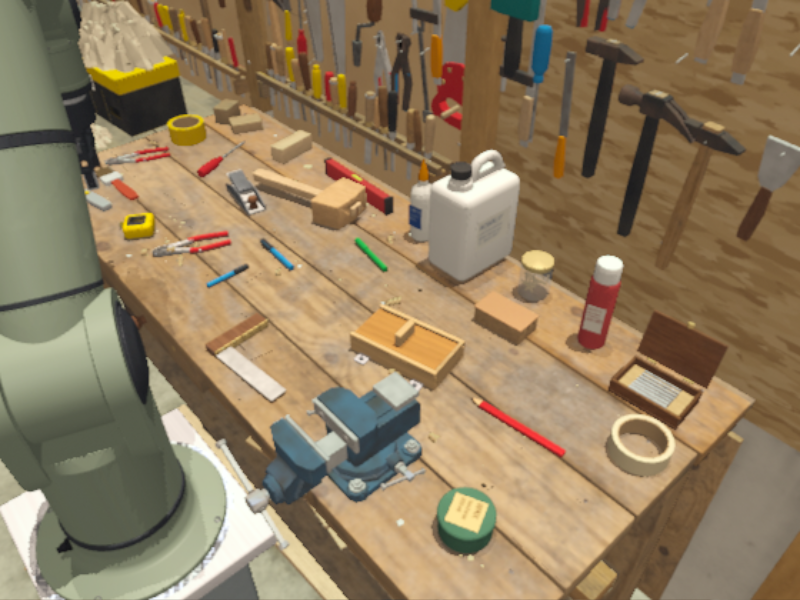

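The top view shows three pens:
- a blue/black one at (209,315), world (0.527, 0.420), 131 mm long
- a short blue one at (205,377), about 101 mm
- a green one at (283,236)

The large blue one is meant: it isn't green and it is 131 mm long. The box is at (428,310), the red pencil at (557,300) and the cork at (463,207). I'll confirm the pen with a wrist crop from closer in.

```bash
cat >> h.py <<'E'
def go(pos,yawdeg,s=None):
    s=s or bot.observe(); R0=Ro.from_euler('xyz',s['tool_rot']); R1=Ro.from_euler('xyz',[np.pi,0,np.radians(yawdeg)])
    d=R0.inv().apply(np.array(pos)-s['position'])*100; w=(R0.inv()*R1).as_rotvec()
    print('shift cm',d.round(2),'rot',w.round(3),'dist cm',round(np.linalg.norm(d),1),'deg',round(np.degrees(np.linalg.norm(w)),1))
E
python3 - <<'E'
from h import *
p=bot.camera_params('wrist'); print(p)
go([0.45,0.40,0.30],194)
go([0.48,0.02,0.30],194)
E
```

```text
{'fovy': 70.35398356100104, 'cx': 283.1201921245654, 'cy': 213.13925305275876, 'tool_from_camera': array([[ 9.94624492e-04, -9.48756702e-01, -3.16005905e-01,
         8.24831662e-02],
       [ 9.99999180e-01,  6.88753978e-04,  1.07961187e-03,
        -4.27709443e-04],
       [-8.06638668e-04, -3.16006720e-01,  9.48756609e-01,
        -1.42944603e-01],
       [ 0.00000000e+00,  0.00000000e+00,  0.00000000e+00,
         1.00000000e+00]])}
shift cm [-25.66  -8.03  -6.87] rot [-0.    -0.    -0.648] dist cm 27.8 deg 37.1
shift cm [-43.35 -41.8   -6.87] rot [-0.    -0.    -0.648] dist cm 60.6 deg 37.1
```

>>> move_arm --series '[[[-3.7,-1.1,-1],[0,0,-0.09],100],[[-7.3,-2.3,-2],[0,0,-0.19],100],[[-11,-3.4,-3],[0,0,-0.28],100],[[-14.7,-4.6,-4],[0,0,-0.37],100],[[-18.3,-5.7,-5],[0,0,-0.46],100],[[-22,-6.9,-6],[0,0,-0.56],100],[[-25.7,-8,-6.9],[0,0,-0.648],100],[[-25.7,-8,-6.9],[0,0,-0.648],100],[[-25.7,-8,-6.9],[0,0,-0.648],100],[[-25.7,-8,-6.9],[0,0,-0.648],100]]'

```text
clock: 1.43
position: [0.4501, 0.4004, 0.3002]
tool_rot: [3.141, -0.0, -2.899]
force: [0.3, 0.2, -0.2]
grip_width: 0.0854
finger_force: 0.0
```

```bash
cat > m.py <<'E'
from h import *
import sys
def look(ths,fn=None):
    s=bot.observe(); im,d=bot.grab_frame('wrist'); P=cloud('wrist',d,s); np.save('wrist.npy',P); 
    if fn: cv2.imwrite(fn,cv2.resize(im,(800,600))[...,::-1])
    print('tcp',s['position'].round(4),s['tool_rot'].round(3),s['clock'])
    for th in ths:
        for r in bot.trace('wrist',th)[:4]:
            m=r['mask']; q=P[m]; q=q[~np.isnan(q[:,0])]
            rc=cv2.minAreaRect((q[:,:2]*1000).astype(np.float32))
            print(th,round(r['conf'],2),np.round(r['bbox']),np.round(np.median(q,0),4),'z5,95',np.percentile(q[:,2],[5,95]).round(4),np.round(rc[0],1),np.round(rc[1]),round(rc[2],1),'rgb',im[m].mean(0).round())
    return s,im,P
E
python3 - <<'E'
from m import *
look(['marker_mid'],'pics/c.png')
go([0.48,0.02,0.28],194)
E
```

```text
tcp [0.4501 0.4004 0.3002] [ 3.141 -0.    -2.899] 1.4333
marker_mid 0.74 [244. 208. 322. 239.] [0.5245 0.4165 0.0132] z5,95 [0.0087 0.0157] [526.3 418. ] [129.  14.] 87.4 rgb [ 59. 100. 125.]
marker_mid 0.64 [296. 110. 321. 180.] [0.4002 0.4245 0.01  ] z5,95 [0.0004 0.0124] [405.  425.6] [106.  13.] 1.5 rgb [48. 64. 74.]
marker_mid 0.6 [137. 272. 216. 306.] [0.6768 0.2463 0.0128] z5,95 [0.0064 0.0155] [596.9 328.9] [121. 258.] 58.3 rgb [ 46. 129.  49.]
shift cm [  6.28 -37.72   2.  ] rot [ 0.    -0.001  0.001] dist cm 38.3 deg 0.1
```

View pics/c.png

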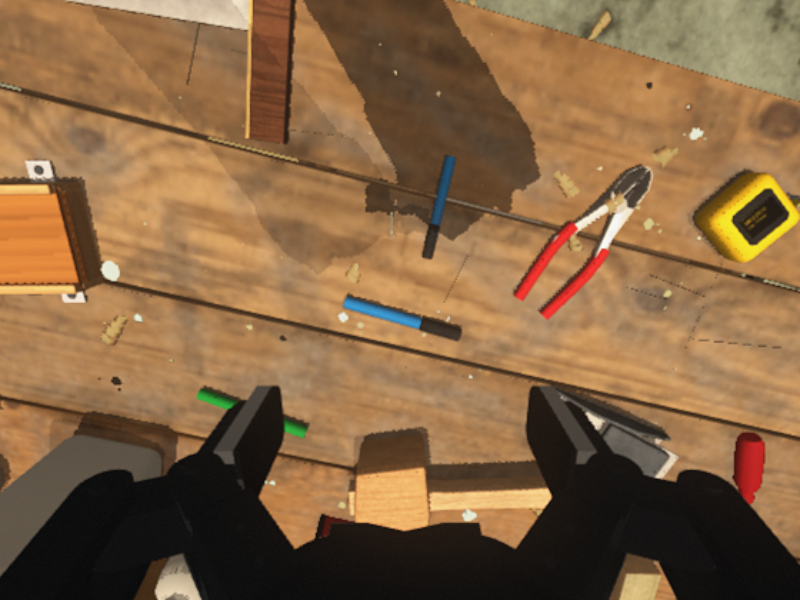

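The picture shows the larger blue/black marker at (402,317), the small blue one at (438,207) and the green pen at (252,412). The large blue one is the target. The box's low, open end shows at (75,240) and faces world +y. Next I'll look at the box.

>>> move_arm --series '[[[0.6,-3.8,0.2],[0,0,0],100],[[1.2,-7.5,0.4],[0,0,0],100],[[1.9,-11.3,0.6],[0,0,0],100],[[2.5,-15.1,0.8],[0,0,0],100],[[3.1,-18.9,1],[0,0,0],100],[[3.8,-22.6,1.2],[0,0,0],100],[[4.4,-26.4,1.4],[0,0,0],100],[[5,-30.2,1.6],[0,0,0],100],[[5.7,-34,1.8],[0,0,0],100],[[6.3,-37.7,2],[0,0,0],100],[[6.3,-37.7,2],[0,0,0],100],[[6.3,-37.7,2],[0,0,0],100],[[6.3,-37.7,2],[0,0,0],100]]'

```text
clock: 2.62
position: [0.4804, 0.0204, 0.2802]
tool_rot: [3.141, -0.0, -2.896]
force: [-0.5, 1.0, -0.5]
grip_width: 0.0853
finger_force: 0.0
```

```bash
python3 - <<'E'
from m import *
s,im,P=look(['pencil_box','lid'],'pics/d.png')
z=P[...,2]; ok=(np.hypot(P[...,0]-.538,P[...,1])<.12)
# bar top
m=ok&(z>.053)&(z<.072)&(np.hypot(P[...,0]-.538,P[...,1])<.05)
for nm,mm in [('bar',m),('box',ok&(z>.028)&(z<.05))]:
    n,l,st,c=cv2.connectedComponentsWithStats(mm.astype(np.uint8)); k=1+np.argmax(st[1:,4]); q=P[l==k]
    rc=cv2.minAreaRect((q[:,:2]*1000).astype(np.float32)); print(nm,len(q),np.median(q,0).round(4),rc,st[k])
P2=np.load('top.npy'); m=(np.hypot(P2[...,0]-.538,P2[...,1])<.05)&(P2[...,2]>.053); print('top bar',m.sum(),np.mean(P2[m],0))
for nm,mm in [('top box',(np.hypot(P2[...,0]-.538,P2[...,1])<.13)&(P2[...,2]>.028))]:
    print(nm,cv2.minAreaRect((P2[mm][:,:2]*1000).astype(np.float32)))
E
```

```text
tcp [0.4804 0.0204 0.2802] [ 3.141 -0.    -2.896] 2.6167
pencil_box 0.67 [176. 161. 325. 254.] [ 0.5316 -0.0097  0.0358] z5,95 [0.0052 0.0437] [540.8 -12.5] [150. 212.] 15.6 rgb [209. 140.  74.]
lid 0.95 [187. 185. 326. 245.] [ 0.5372 -0.003   0.0356] z5,95 [0.0343 0.0597] [540.4  -4. ] [ 87. 183.] 14.6 rgb [221. 138.  64.]
bar 418 [ 0.5352 -0.0036  0.0632] ((537.6064453125, -3.6548280715942383), (48.969970703125, 14.016730308532715), 14.385735511779785) [248 202  13  38 418]
box 9936 [ 0.5366 -0.0127  0.0359] ((539.5303344726562, -7.8895416259765625), (104.76892852783203, 190.21893310546875), 14.354081153869629) [ 178  177  146   76 9936]
top bar 96 [ 0.53854072 -0.00160114  0.0620788 ]
top box ((539.764892578125, -6.827178955078125), (104.15187072753906, 190.82986450195312), 14.254789352416992)
```

View pics/d.png

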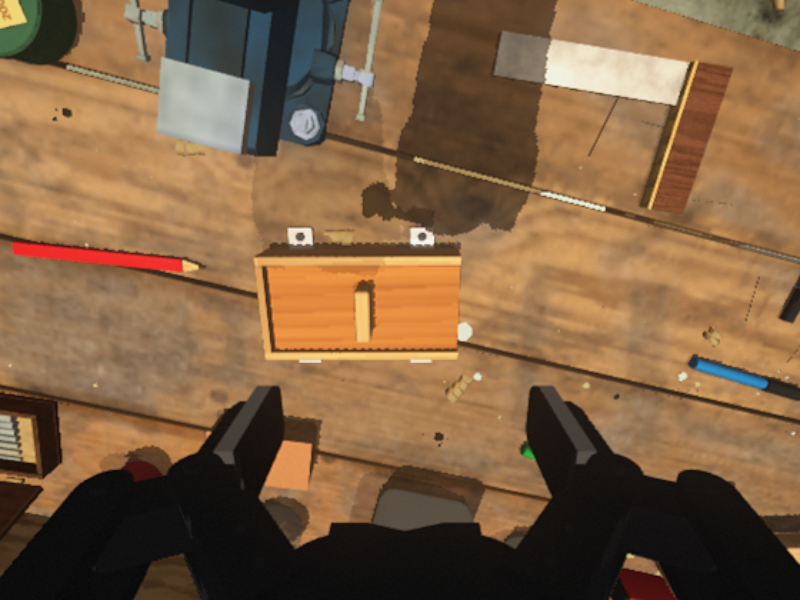

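The picture shows the bar at (363,313), the full-height wall at left (265,310) and the open end at right (460,305). The box centre is (0.5396, −0.0074) with yaw 14.35°, and the two views agree on the heights (bar top 62–63 mm).

```bash
python3 - <<'E'
from h import *
go([0.5384,-0.0032,0.090],194.35)
go([0.5384,-0.0032,0.040],194.35)
E
```

```text
shift cm [-5.05 -3.73 19.02] rot [ 0.    -0.    -0.004] dist cm 20.0 deg 0.2
shift cm [-5.05 -3.73 24.02] rot [ 0.    -0.    -0.004] dist cm 24.8 deg 0.2
```

>>> move_arm --series '[[[-0.9,-0.7,3.5],[0,0,0],70],[[-1.8,-1.4,7],[0,0,0],60],[[-2.8,-2.1,10.5],[0,0,0],60],[[-3.8,-2.8,14],[0,0,0],60],[[-5.05,-3.7,17],[0,0,-0.004],60],[[-5.05,-3.73,19.5],[0,0,-0.004],60],[[-5.05,-3.73,21.5],[0,0,-0.004],60],[[-5.05,-3.73,23],[0,0,-0.004],60],[[-5.05,-3.73,24],[0,0,-0.004],60],[[-5.05,-3.73,24],[0,0,-0.004],40],[[-5.05,-3.73,24],[0,0,-0.004],20],[[-5.05,-3.73,24],[0,0,-0.004],0],[[-5.05,-3.73,24],[0,0,-0.004],0],[[-5.05,-3.73,24],[0,0,-0.004],0],[[-5.05,-3.73,24],[0,0,-0.004],0]]' --squeeze 50

```text
clock: 4.02
position: [0.5391, -0.0047, 0.0414]
tool_rot: [-3.141, 0.002, -2.893]
force: [-1.4, 1.1, 7.4]
grip_width: 0.0129
finger_force: 51.2
```

>>> move_arm --series '[[[0,0.5,-0.1],[0,0,0],0],[[0,1,-0.1],[0,0,0],0],[[0,1.5,-0.1],[0,0,0],0],[[0,2.2,-0.1],[0,0,0],0],[[0,3.5,-0.1],[0,0,0],0],[[0,5,-0.1],[0,0,0],0],[[0,6.5,-0.1],[0,0,0],0],[[0,8,-0.1],[0,0,0],0],[[0,9.5,-0.1],[0,0,0],0],[[0,11,-0.1],[0,0,0],0],[[0,12.5,-0.1],[0,0,0],0],[[0,14,-0.1],[0,0,0],0],[[0,15.2,-0.1],[0,0,0],0],[[0,16,-0.1],[0,0,0],0],[[0,16.5,-0.1],[0,0,0],0],[[0,16.5,-0.1],[0,0,0],0],[[0,16.5,-0.1],[0,0,0],0],[[0,16.5,-0.1],[0,0,0],0]]'

```text
clock: 5.52
position: [0.4985, 0.1556, 0.0416]
tool_rot: [3.141, 0.001, -2.893]
force: [4.8, 2.2, -12.4]
grip_width: 0.0126
finger_force: 52.2
```

>>> move_arm --series '[[[0,0,0],[0,0,0],30],[[0,0,0],[0,0,0],60],[[0,0,0],[0,0,0],60],[[0,0,-2],[0,0,0],60],[[0,0,-5],[0,0,0],60],[[0,0,-9],[0,0,0],60],[[0,0,-13],[0,0,0],60],[[0,0,-15],[0,0,0],60],[[0,0,-15],[0,0,0],60]]'

```text
clock: 6.27
position: [0.4998, 0.1556, 0.1961]
tool_rot: [3.14, 0.007, -2.894]
force: [0.0, 0.5, -0.1]
grip_width: 0.0515
finger_force: 0.0
```

```bash
python3 - <<'E'
from h import *
s=bot.observe(); print(s['qpos'].round(3),s['position'],s['force'])
go([0.526,0.4175,0.16],87.5)
go([0.526,0.4175,0.16],267.5)
E
```

```text
[-0.475  0.403  0.078  1.912 -0.042  0.82   1.444] [0.49983513 0.15564163 0.1960702 ] [ 0.03544209  0.45736544 -0.07593284]
shift cm [-8.93 24.74  3.7 ] rot [0.007 0.004 1.862] dist cm 26.6 deg 106.7
shift cm [-8.93 24.74  3.7 ] rot [-0.003  0.007 -1.279] dist cm 26.6 deg 73.3
```

>>> move_arm --series '[[[-0.6,1.5,0.2],[0,0,0.117],60],[[-1.1,3.1,0.5],[0,0,0.234],60],[[-1.7,4.6,0.7],[0,0,0.351],60],[[-2.2,6.2,0.9],[0,0,0.467],60],[[-2.8,7.7,1.1],[0,0,0.583],60],[[-3.3,9.3,1.4],[0.002,0.001,0.7],60],[[-3.9,10.8,1.6],[0.003,0.002,0.816],60],[[-4.5,12.4,1.8],[0.003,0.002,0.932],60],[[-5,13.9,2.1],[0.004,0.002,1.048],60],[[-5.6,15.5,2.3],[0.004,0.002,1.164],60],[[-6.1,17,2.5],[0.005,0.003,1.281],60],[[-6.7,18.5,2.8],[0.005,0.003,1.397],60],[[-7.2,20.1,3],[0.006,0.003,1.513],60],[[-7.8,21.6,3.2],[0.006,0.003,1.629],60],[[-8.4,23.2,3.5],[0.007,0.004,1.746],60],[[-8.93,24.74,3.7],[0.007,0.004,1.862],60],[[-8.93,24.74,3.7],[0.007,0.004,1.862],60],[[-8.93,24.74,3.7],[0.007,0.004,1.862],60],[[-8.93,24.74,3.7],[0.007,0.004,1.862],60]]'

```text
clock: 7.85
position: [0.5238, 0.4159, 0.154]
tool_rot: [-3.135, 0.004, 1.529]
force: [0.5, -0.9, -0.0]
grip_width: 0.0512
finger_force: 0.0
```

```bash
python3 - <<'E'
from m import *
s,im,P=look(['marker_mid'])
m=bot.trace('wrist','marker_mid')[0]['mask']; q=P[m]
print(np.percentile(q[:,2],99))
print(s['qpos'].round(2))
m=(abs(P[...,0]-.526)<.03)&(abs(P[...,1]-.418)<.1)&(P[...,2]>.006)&(P[...,2]<.03); q=P[m]; print(cv2.minAreaRect((q[:,:2]*1000).astype(np.float32)),np.percentile(q[:,2],98))
go([0.526,0.4175,0.0045],87.5)
E
```

```text
tcp [0.5238 0.4159 0.154 ] [-3.135  0.004  1.529] 7.85
marker_mid 0.89 [423. 258. 454. 315.] [0.6877 0.314  0.0131] z5,95 [0.0065 0.0154] [651.1 364.9] [ 52. 184.] 34.4 rgb [ 57. 150.  58.]
marker_mid 0.87 [281. 131. 298. 261.] [0.5269 0.4261 0.013 ] z5,95 [0.0093 0.0151] [527.2 414.1] [137.  16.] 87.5 rgb [ 64.  91. 107.]
marker_mid 0.67 [116. 187. 218. 204.] [0.4072 0.4252 0.0101] z5,95 [0.0061 0.0119] [404.9 423.2] [102.  13.] 1.3 rgb [38. 64. 81.]
nan
[-1.08  0.74  0.53  1.56 -0.43  0.97 -0.46]
((516.3866577148438, 417.7860107421875), (131.1080780029297, 34.14894485473633), 86.64031219482422) 0.015766364884187468
shift cm [ 0.2   0.28 15.01] rot [-0.006  0.003  0.001] dist cm 15.0 deg 0.4
```

>>> move_arm --series '[[[0.1,0.3,3.5],[0,0,0],60],[[0.2,0.3,7],[0,0,0],60],[[0.2,0.3,10],[-0.006,0.003,0],60],[[0.2,0.3,12],[-0.006,0.003,0],60],[[0.2,0.3,13.5],[-0.006,0.003,0],60],[[0.2,0.3,14.6],[-0.006,0.003,0],60],[[0.2,0.3,14.9],[-0.006,0.003,0],60],[[0.2,0.3,14.9],[-0.006,0.003,0],40],[[0.2,0.3,14.9],[-0.006,0.003,0],20],[[0.2,0.3,14.9],[-0.006,0.003,0],5],[[0.2,0.3,14.9],[-0.006,0.003,0],0],[[0.2,0.3,14.9],[-0.006,0.003,0],0],[[0.2,0.3,14.9],[-0.006,0.003,0],0]]' --squeeze 30

```text
clock: 9.08
position: [0.5265, 0.4188, 0.0066]
tool_rot: [3.141, -0.002, 1.528]
force: [-0.4, -0.8, 6.2]
grip_width: 0.0123
finger_force: 29.3
```

>>> move_arm --series '[[[0,0,-2],[0,0,0],0],[[0,0,-5],[0,0,0],0],[[0,0,-9],[0,0,0],0],[[0,0,-12],[0,0,0],0],[[0,0,-12],[0,0,0],0],[[0,0,-12],[0,0,0],0]]'

```text
clock: 9.58
position: [0.5267, 0.4191, 0.1278]
tool_rot: [3.139, -0.003, 1.528]
force: [-0.7, 1.1, -1.1]
grip_width: 0.0121
finger_force: 29.6
```

```bash
python3 - <<'E'
from m import *
s,im,P=look(['marker_mid'],'pics/e.png')
print(s['grip_width'],s['finger_force'])
go([0.5396,-0.0074,0.13],104.35)
E
```

```text
tcp [0.5267 0.4191 0.1278] [ 3.139e+00 -3.000e-03  1.528e+00] 9.5833
marker_mid 0.86 [430. 273. 464. 344.] [0.6867 0.3082 0.0129] z5,95 [0.0059 0.0154] [687.1 302. ] [78. 15.] 78.5 rgb [ 58. 156.  61.]
marker_mid 0.77 [ 97. 196. 209. 216.] [0.4078 0.4253 0.01  ] z5,95 [0.0056 0.0119] [404.7 421.6] [102.  16.] 2.1 rgb [39. 67. 85.]
marker_mid 0.66 [267. 155. 301. 372.] [0.526  0.4361 0.1343] z5,95 [0.131  0.1364] [524.4 373.8] [219.  29.] 87.6 rgb [45. 68. 80.]
0.012086826468982454 29.550001323223114
shift cm [-42.48   3.22  -0.51] rot [-0.001 -0.    -0.293] dist cm 42.6 deg 16.8
```

View pics/e.png

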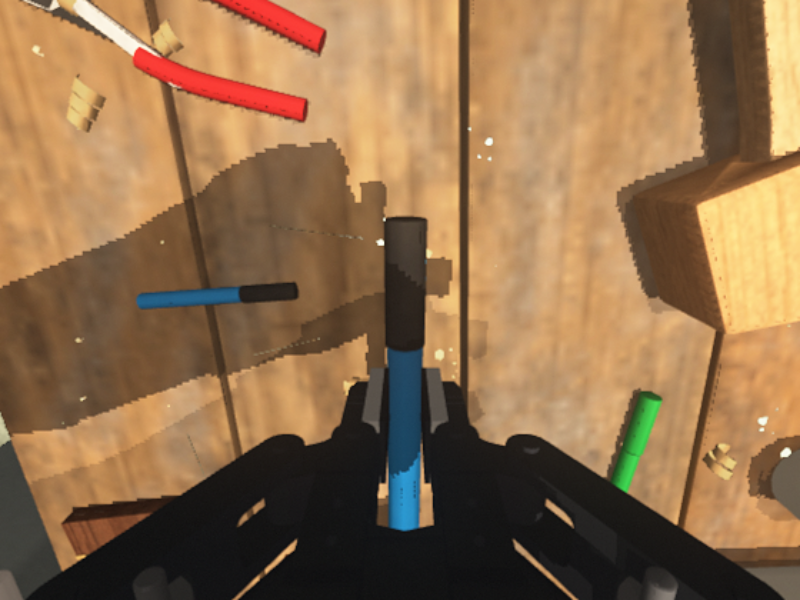

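The picture shows the large blue/black marker held level between the pads at (405,370).

>>> move_arm --series '[[[-3.3,0.2,-0.5],[0,0,-0.02],0],[[-6.5,0.5,-0.5],[0,0,-0.04],0],[[-9.8,0.7,-0.5],[0,0,-0.07],0],[[-13,1,-0.5],[0,0,-0.09],0],[[-16.3,1.2,-0.5],[0,0,-0.11],0],[[-19.6,1.5,-0.5],[0,0,-0.13],0],[[-22.8,1.7,-0.5],[0,0,-0.16],0],[[-26.1,2,-0.5],[0,0,-0.18],0],[[-29.4,2.2,-0.5],[0,0,-0.2],0],[[-32.6,2.5,-0.5],[0,0,-0.22],0],[[-35.9,2.7,-0.5],[0,0,-0.25],0],[[-39.2,3,-0.5],[0,0,-0.27],0],[[-42.5,3.2,-0.5],[0,0,-0.293],0],[[-42.5,3.2,-0.5],[0,0,-0.293],0],[[-42.5,3.2,-0.5],[0,0,-0.293],0],[[-42.5,3.2,-0.5],[0,0,-0.293],0]]'

```text
clock: 11.02
position: [0.5392, -0.0072, 0.1295]
tool_rot: [-3.14, -0.001, 1.82]
force: [0.3, 0.8, -0.6]
grip_width: 0.012
finger_force: 29.6
```

```bash
python3 - <<'E'
from m import *
s,im,P=look([],'pics/f.png')
print(s['grip_width'],s['finger_force'])
go([0.5396,-0.0074,0.014],104.35)
E
```

```text
tcp [ 0.5392 -0.0072  0.1295] [-3.14e+00 -1.00e-03  1.82e+00] 11.0167
0.0119748005789076 29.551641941070557
shift cm [-0.09  0.02 11.56] rot [-0.001 -0.001  0.   ] dist cm 11.6 deg 0.1
```

View pics/f.png

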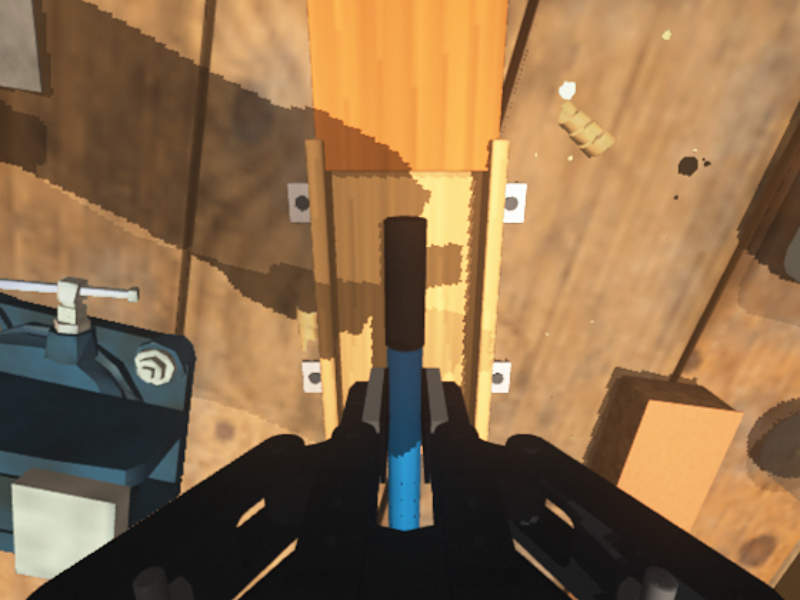

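The picture shows the marker aligned over the open box, with the lid edge at row 172 and the walls at columns 320 and 495. Lowering it now.

>>> move_arm --series '[[[0,0,3],[0,0,0],0],[[0,0,6],[0,0,0],0],[[0,0,8.5],[0,0,0],0],[[0,0,10],[0,0,0],0],[[0,0,11],[0,0,0],0],[[0,0,11.5],[0,0,0],0],[[0,0,11.6],[0,0,0],0],[[0,0,11.6],[0,0,0],0],[[0,0,11.6],[0,0,0],18],[[0,0,11.6],[0,0,0],22],[[0,0,11.6],[0,0,0],26],[[0,0,11.6],[0,0,0],30],[[0,0,11.6],[0,0,0],30],[[0,0,10.5],[0,0,0],30],[[0,0,8],[0,0,0],30],[[0,0,5],[0,0,0],30],[[0,0,2],[0,0,0],30],[[0,0,0],[0,0,0],30],[[0,0,0],[0,0,0],30],[[0,0,0],[0,0,0],30]]'

```text
clock: 12.73
position: [0.5402, -0.0075, 0.1318]
tool_rot: [3.139, -0.0, 1.821]
force: [-0.1, 0.2, 1.2]
grip_width: 0.0257
finger_force: 0.0
```

```bash
python3 - <<'E'
from m import *
s,im,P=look(['marker_mid','lid'],'pics/g.png')
b=np.array([0.5396,-0.0074,0]); y=np.radians(14.35); R=np.array([[np.cos(y),-np.sin(y),0],[np.sin(y),np.cos(y),0],[0,0,1]])
m=(P[...,2]>.054)&(P[...,2]<.07); B=(P-b)@R; m&=(abs(B[...,0])<.04)&(B[...,1]>.1)&(B[...,1]<.25); print('bar box frame',m.sum(),B[m].mean(0) if m.any() else '')
t,d=bot.grab_frame('top'); P=cloud('top',d);B=(P-b)@R
m=(P[...,2]>.054)&(P[...,2]<.07)&(abs(B[...,0])<.035)&(B[...,1]>.1)&(B[...,1]<.25); print('top bar',m.sum(),B[m].mean(0) if m.any() else '')
for r in bot.trace('top','marker_mid'): print(r['conf'],r['bbox'],np.nanmedian(B[r['mask']],0).round(4))
for q in [[0,.17,.19],[0,.17,.041]]: w=R@np.array(q)+b; print(w.round(4)); go(w,194.35)
E
```

```text
tcp [ 0.5402 -0.0075  0.1318] [ 3.139 -0.     1.821] 12.7333
marker_mid 0.77 [277. 133. 291. 276.] [ 0.5378 -0.0008  0.019 ] z5,95 [0.0069 0.0212] [540.6 -11.9] [ 16. 139.] 13.9 rgb [ 77.  92. 102.]
lid 0.84 [215.   0. 355. 120.] [0.51   0.1095 0.0354] z5,95 [0.0342 0.0366] [510.5 105.9] [112.  78.] 14.4 rgb [234. 155.  72.]
bar box frame 0 
top bar 98 [0.00018541 0.17035071 0.06201057]
0.7 [174.4, 159.5, 219.1, 169.9] [0.2116 0.2459 0.0125]
[0.4975 0.1573 0.19  ]
shift cm [17.03  0.03 -6.04] rot [-1.000e-03 -2.000e-03 -1.571e+00] dist cm 18.1 deg 90.0
[0.4975 0.1573 0.041 ]
shift cm [17.02  0.05  8.86] rot [-1.000e-03 -2.000e-03 -1.571e+00] dist cm 19.2 deg 90.0
```

View pics/g.png

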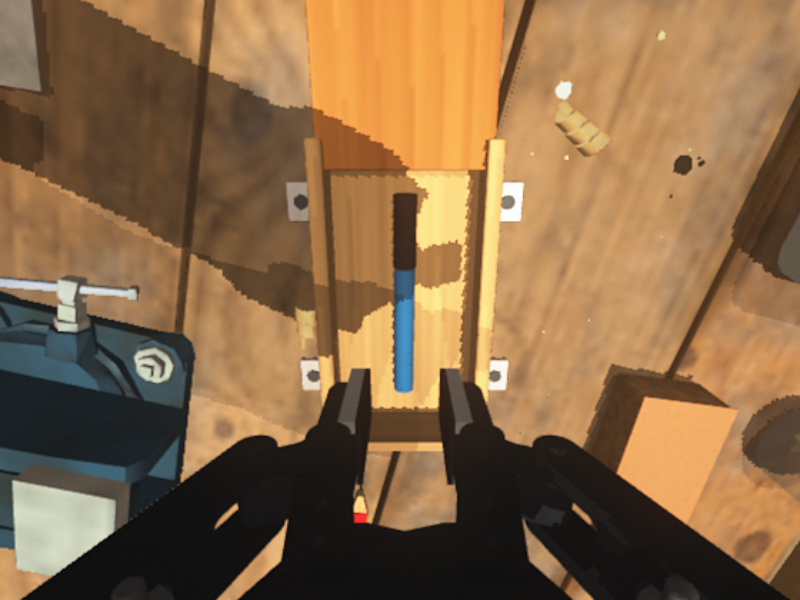

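The marker lies flat in the box at (403,295) and the lid is fully open. Next I grip the bar again.

>>> move_arm --series '[[[1.2,0,-1.5],[0,0,-0.115],40],[[2.4,0,-3],[0,0,-0.23],60],[[3.6,0,-4],[0,0,-0.345],60],[[4.9,0,-5],[0,0,-0.46],60],[[6.1,0,-5.5],[0,0,-0.575],60],[[7.3,0,-6],[0,0,-0.69],60],[[8.5,0,-6],[0,0,-0.805],60],[[9.7,0,-6],[0,0,-0.92],60],[[10.9,0,-6],[0,0,-1.035],60],[[12.2,0,-6],[0,0,-1.15],60],[[13.4,0,-6],[0,0,-1.265],60],[[14.6,0,-6],[0,0,-1.38],60],[[15.8,0,-6],[0,0,-1.49],60],[[17.03,0.05,-6],[0,0,-1.571],60],[[17.03,0.05,-6],[0,0,-1.571],60],[[17.03,0.05,-6],[0,0,-1.571],60],[[17.03,0.05,-6],[0,0,-1.571],60]]'

```text
clock: 14.4
position: [0.498, 0.1565, 0.1899]
tool_rot: [-3.141, -0.001, -2.895]
force: [-0.5, -0.4, -0.5]
grip_width: 0.0513
finger_force: 0.0
```

```bash
python3 - <<'E'
from m import *
print(bot.observe()['position'])
go([0.4975,0.1573,0.041],194.35)
E
```

```text
[0.49803884 0.15654383 0.18987775]
shift cm [ 0.02  0.09 14.89] rot [-0.    -0.001 -0.004] dist cm 14.9 deg 0.2
```

>>> move_arm --series '[[[0,0.1,3.5],[0,0,0],60],[[0,0.1,7],[0,0,0],60],[[0,0.1,10],[0,0,0],60],[[0,0.1,12.5],[0,0,-0.004],60],[[0,0.1,14],[0,0,-0.004],60],[[0,0.1,14.8],[0,0,-0.004],60],[[0,0.1,14.8],[0,0,-0.004],40],[[0,0.1,14.8],[0,0,-0.004],20],[[0,0.1,14.8],[0,0,-0.004],0],[[0,0.1,14.8],[0,0,-0.004],0],[[0,0.1,14.8],[0,0,-0.004],0],[[0,0.1,14.8],[0,0,-0.004],0]]' --squeeze 60

```text
clock: 15.4
position: [0.4988, 0.1566, 0.0435]
tool_rot: [-3.14, 0.001, -2.89]
force: [2.9, -12.1, 2.0]
grip_width: 0.0126
finger_force: 59.5
```

```bash
python3 - <<'E'
from m import *
s=bot.observe();print(s['position'],s['force'])
go([0.5385,-0.003,0.041],194.35)
E
```

```text
[0.49877018 0.15659089 0.04353785] [  2.86094561 -12.12548222   1.95466641]
shift cm [  0.13 -16.45   0.28] rot [-0.001  0.001  0.001] dist cm 16.4 deg 0.1
```

>>> move_arm --series '[[[0,-1,0],[0,0,0],0],[[0,-2.5,0],[0,0,0],0],[[0,-4,0],[0,0,0],0],[[0,-5.5,0],[0,0,0],0],[[0,-7,0],[0,0,0],0],[[0,-8.5,0],[0,0,0],0],[[0,-10,0],[0,0,0],0],[[0,-11.5,0],[0,0,0],0],[[0,-13,0],[0,0,0],0],[[0,-14.2,0],[0,0,0],0],[[0,-15,0],[0,0,0],0],[[0,-15.6,0],[0,0,0],0],[[0,-16.1,0],[0,0,0],0],[[0,-16.5,0],[0,0,0],0],[[0,-16.8,0],[0,0,0],0],[[0,-17,0],[0,0,0],0],[[0,-17,0],[0,0,0],0],[[0,-17,0],[0,0,0],0]]'

```text
clock: 16.9
position: [0.5397, -0.0047, 0.0434]
tool_rot: [3.139, -0.001, -2.887]
force: [-12.1, 12.0, 16.7]
grip_width: 0.0125
finger_force: 62.1
```

>>> move_arm --series '[[[0,-0.1,0],[0,0,0],0],[[0,-0.1,0],[0,0,0],0],[[0,0.3,0],[0,0,0],30],[[0,0.4,0],[0,0,0],60],[[0,0.4,0],[0,0,0],60],[[0,0.4,0],[0,0,0],60],[[0,0.4,-2],[0,0,0],60],[[0,0.4,-5],[0,0,0],60],[[2,0.4,-9],[0,0,0],60],[[4,0.4,-13],[0,0,0],60],[[6,0.4,-17],[0,0,0],60],[[6,0.4,-20],[0,0,0],60],[[6,0.4,-20],[0,0,0],60],[[6,0.4,-20],[0,0,0],60]]'

```text
clock: 18.07
position: [0.4823, -0.0179, 0.2444]
tool_rot: [-3.141, 0.004, -2.888]
force: [-0.2, -0.3, -0.8]
grip_width: 0.0511
finger_force: 0.0
```

```bash
python3 - <<'E'
from m import *
s,im,P=look([],'pics/i.png')
b=np.array([0.5396,-0.0074,0]); y=np.radians(14.35); R=np.array([[np.cos(y),-np.sin(y),0],[np.sin(y),np.cos(y),0],[0,0,1]])
def bar(P,n):
    B=(P-b)@R; m=(P[...,2]>.054)&(P[...,2]<.07)&(abs(B[...,0])<.035)&(abs(B[...,1])<.05); print(n,m.sum(),B[m].mean(0))
bar(P,'wrist'); bar(np.load('top.npy'),'top before')
t,d=bot.grab_frame('top'); bar(cloud('top',d),'top now')
print(s['force'],s['finger_force'])
E
```

```text
tcp [ 0.4823 -0.0179  0.2444] [-3.141  0.004 -2.888] 18.0667
wrist 483 [-0.00279357  0.00412402  0.06279698]
top before 96 [0.00041099 0.00588047 0.0620788 ]
top now 19 [0.02027803 0.00537857 0.06008612]
[-0.22338913 -0.34331335 -0.84208907] 0.0
```

View pics/i.png

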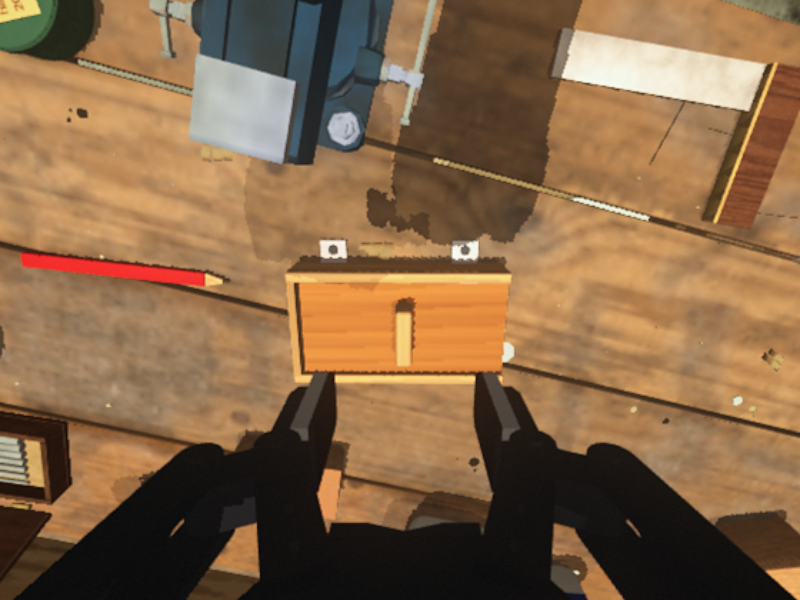

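The lid is home: the bar is at 4.1 mm, against 4.5 mm nominal. In the picture it sits at (403,337) as at the start, the marker is enclosed, and the gripper is clear.

```bash
python3 -c "
from workcell import bot
print(bot.job_done())"
```

```text
the job is handed in; nothing more can be done
None
```

The job is handed in at about 18 s of the 67 s allowed: the large blue marker lies flat in the box, the lid measures fully home, the gripper is clear, and I never touched the pencil or the cork block; no verdict came back.

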